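# Turn the sharpening block in the sliding-jaw clamp

### The arm

A 6-joint arm with a two-finger parallel gripper is mounted at the origin on a cart in front of the work surface, level with it; the furniture and walls round the work are solid. World frame = base frame: x ahead of the robot, y to its left, z up, the work surface at z = 0. Lengths are in m, angles in rad, forces in N, time in s.
With the tool pointing down it reaches from about 0.35 to 0.975 m from the base axis. Payload 7.1 kg.
Tool frame: the origin (TCP) lies midway between the tips of the shut fingers; the grasp point (between the pads) lies r.grip_point_offset behind it (r.grip_point_offset is the distance from the TCP to the grasp point, in m); x points along the fingers, z is the direction in which the jaws open and shut, and the axes are right-handed (so a half turn about x gives the same grasp; the last joint's range is limited). The gripper opens to 88 mm and grips with 3 to 60 N. Pads are 20 mm wide; open, the fingers measure 115 mm over their backs; the gripper's body (75 mm by 178 mm) begins 61 mm behind the grasp point.
Start: joints at [-1.217, 0.423, 1.63, -0, 1.089, -0.019], TCP at [0.228, -0.582, 0.223] pointing down, gripper open.
Joint ranges: [-3, 3], [-0.9, 2.11], [0.09, 2.58], [-1.31, 4.45], [0.11, 2.69], [-2.54, 2.54]. Speed limits (rad/s): [2.39, 2.39, 3.01, 3.14, 3.14, 3.14].

### API

Orientations are given as [roll, pitch, yaw] about the fixed x, y, z axes, in that order (R = Rz(yaw) Ry(pitch) Rx(roll)).
In Python, from cell import r gives the robot as it stands.
- The arm moves only by the tool drive_tool, never from a script. Its argument "steps" is one flat list of numbers, 4 for each row, row after row: the shift along the tool's x, y, z as a fraction of full scale, then the turn about the tool's x as a fraction of full scale. In form: [x, y, z, spin, x, y, z, spin, ...]. A call has 1 to 20 rows; each row is the pose to reach, as a shift and turn from the pose commanded when the call began, along the tool's axes at that moment; what a row does not reach only later rows make up. Full scale, the value 1, is 0.15 m for a shift and 120 degrees for a turn. A row lasts 1/12 s, in which the tool goes at most 41.7 mm and 7.16 degrees, less where a joint would pass 70% of its speed; a pose out of reach is approached as far as the arm can. A call with a number of a shift or a turn outside -1 to 1 is refused whole. A call with a gripper value outside its range is refused whole. "gripper" is the closure in counts, from 0 (fully open) to 255 (shut), set as the call begins (left out, the last holds). The fingers move at their own pace and stop on an object; "newtons" is the grip in N (left out, the last holds). Time passes only in rows, so rows that repeat a pose let the fingers close. It gives the time, the measured TCP pose, the force and the opening at its end, in the units of the state.
- r.observe(): the state, without advancing time (a new reading comes with each control period).
- r.capture(name): name is "scene" or "top" or "wrist"; returns the picture (480x640x3 uint8, red, green, blue); there is no depth.
- r.calibration(name): a dict with "fx", "fy", "cx", "cy" (pixels), "xyz" and "rotation" of the camera in the world. Camera axes: x right, y up, looking along -z (the intrinsics and any distortion apply to the point x, -y, -z); pixel columns grow to the right and rows downward; lengths in m; the calibration is good to about 2 mm. The wrist camera is an equidistant fisheye: a pixel r from the principal point sees the ray r / f radians off the axis. A picture is of the moment at which its call begins: read the wrist's pose just before it. calibration takes no time and is no camera call; for the wrist camera it gives the pose at the moment of the call.
- r.job_done(): hands the job in, once; it reports no verdict.
The state is a dict: "t": time; "qpos": joint angles; "dq": joint speeds; "effort": joint torques, N m; "eef_pos": TCP position; "orientation": TCP orientation; "wrist_force": force on the tool from outside, world axes, zero at the start; "torque": the same for the moment, N m; "grip_width": finger opening in m.
Only numpy, scipy, OpenCV 4.12 (cv2) and the standard library are available. Lean on these libraries where they do the work, as an engineer would, in place of code of your own. Each camera call takes 0.05 s, during which the arm holds its last target.

### The job

The sharpening block that stands on end in the sliding-jaw clamp must be turned over onto its side so that its grooved face points straight up: open the jaw wide enough, lift the block out, turn it and lay it flat on the board in the middle between the jaws, lengthwise from jaw to jaw. Then slide the jaw back until the block is held snugly against the fixed jaw with no gap, and let go. Leave the spare block and the cup, shaker and tin around the clamp standing where they are.

Things in the scene. Friction and masses are not known exactly. Their poses are not given: they have to be found in the camera images.
- clamp_board: fixed plywood clamping board on feet, 210 x 320 mm, flat top (the bed) 32 mm above the table. Origin at table level; board x spans -60 to +150 mm, y -160 to +160. Jaws face each other along y, centred on x = 0. Fixed jaw: steel, 76 mm wide (x), 25 mm above the bed, inner face at y = -75 looking to +y, back at -95; an 8 mm high flange ends at -117
- bed_corner (a point): point on the clamp's centre line where the bed meets the fixed jaw's inner face; axes as the board's (z up, y from the fixed jaw to the sliding jaw)
- sliding_jaw (a joint): travel of the sliding jaw in m along board y: the gap between the jaw faces is 0.060 + value; 0 = 60 mm gap, 0.06 (wide open) = 120 mm gap. About 3 N of friction; stays where it is left. Jaw: steel, 60 mm wide, 20 mm thick, standing 24.5 mm above the bed
- tab_top (a point): centre of the top of the sliding jaw's upright aluminium tab, 56 mm above the bed; the tab measures 30 mm along board x, 13 mm along board y, is free for 45 mm below its top, and stands 60 mm behind the jaw's face on a foot 11 mm high. Axes as the board's
- block_a: grey stone sharpening block, 60 (x) x 50 (y) x 95 (z) mm, 0.3 to 0.6 kg; origin at its centre. +x is the grooved face: three grooves 9 mm wide, 6 deep, run along y; -x is plain. At the start z is up. One of two alike: one stands in the clamp, the spare stands on the board 115 mm behind (+x); which is which varies. Grooves of block_a face the sliding jaw's side (board +y) at the start
- block_b: grey stone sharpening block, 60 (x) x 50 (y) x 95 (z) mm, 0.3 to 0.6 kg; origin at its centre. +x is the grooved face: three grooves 9 mm wide, 6 deep, run along y; -x is plain. At the start z is up. One of two alike: one stands in the clamp, the spare stands on the board 115 mm behind (+x); which is which varies. Grooves of block_b face the fixed jaw's side (board -y) at the start
- cup: clear cup with a brown drink, 95 mm wide at the rim, 60 mm at the foot, 132 mm tall; stands near the clamp; origin under its centre, z up. To be left alone
- shaker: salt shaker with red lid, 68 mm wide, 123 mm tall, stands near the clamp; origin under its centre, z up. To be left alone
- tin: flat dark green tin, 67 x 98 x 32 mm, lies near the clamp; origin under its centre, z up. To be left alone
Not all that is in view belongs to the job. Leave any pink or purple look-alike of the block_a alone.

How it is judged:
On the way, in this order (a step that is already met when the one before it is completed fails the run):
1. the jaw is opened wider than the lying block is long (gap over 100 mm) (value of joint sliding_jaw above 0.04 m), for 0.1 s.
2. the block from the clamp lies flat on the bed between the jaws with its grooved face up, lengthwise from jaw to jaw (((angle between block_a's own x axis and vertical below 0.12 rad and angle between the z axis of block_a and the y axis of clamp_board, either way round below 0.25 rad and z of block_a in the frame of bed_corner between 0.025 and 0.036 m and x of block_a in the frame of bed_corner between -0.02 and 0.02 m and y of block_a in the frame of bed_corner between 0.035 and 0.075 m) or (angle between block_b's own x axis and vertical below 0.12 rad and angle between the z axis of block_b and the y axis of clamp_board, either way round below 0.25 rad and z of block_b in the frame of bed_corner between 0.025 and 0.036 m and x of block_b in the frame of bed_corner between -0.02 and 0.02 m and y of block_b in the frame of bed_corner between 0.035 and 0.075 m))), for 0.2 s.
At the end, for the whole second after the job is handed in: The block from the clamp lies flat on the bed, grooved face up (within 3.5 degrees), lengthwise (4 degrees), within 20 mm of the centre line, 4 mm of the fixed jaw, at rest; jaw gap under 97.5 mm (block 95 mm); the spare block stands upright, moved at most 12 mm (value of joint sliding_jaw between 0.032 and 0.0375 m and velocity of joint sliding_jaw below 0.01 m/s and ((angle between block_a's own x axis and vertical below 0.06 rad and angle between the z axis of block_a and the y axis of clamp_board, either way round below 0.07 rad and z of block_a in the frame of bed_corner between 0.026 and 0.034 m and x of block_a in the frame of bed_corner between -0.02 and 0.02 m and y of block_a in the frame of bed_corner between 0.043 and 0.052 m and linear speed of block_a below 0.02 m/s and distance of block_b from where it was at the start of the episode below 0.012 m and angle between block_b's own z axis and vertical below 0.08 rad) or (angle between block_b's own x axis and vertical below 0.06 rad and angle between the z axis of block_b and the y axis of clamp_board, either way round below 0.07 rad and z of block_b in the frame of bed_corner between 0.026 and 0.034 m and x of block_b in the frame of bed_corner between -0.02 and 0.02 m and y of block_b in the frame of bed_corner between 0.043 and 0.052 m and linear speed of block_b below 0.02 m/s and distance of block_a from where it was at the start of the episode below 0.012 m and angle between block_a's own z axis and vertical below 0.08 rad))); the robot touches nothing.
It fails at once if the cup is pushed more than 20 mm from its place or tipped (distance of cup from where it was at the start of the episode above 0.02 m or angle between cup's own z axis and vertical above 0.3 rad).
It fails at once if the shaker is pushed more than 20 mm from its place or tipped (distance of shaker from where it was at the start of the episode above 0.02 m or angle between shaker's own z axis and vertical above 0.3 rad).
It fails at once if the tin is pushed more than 20 mm from its place or tipped (distance of tin from where it was at the start of the episode above 0.02 m or angle between tin's own z axis and vertical above 0.3 rad).
It also fails if it takes over 53 s, if anything falls off the work surface, if the arm or the gripper's body presses on something with over 40 N, if the wrist force passes 120 N, or if a joint passes its speed limit or range.

## Working session

There is one attempt and no reset: what is moved stays moved. The work goes in short steps, Python scripts to look and compute and a tool call to move; the robot and the scene stay as the last step left them, time stands still between calls to the robot, and variables do not carry over. Pictures are saved under pics/ and viewed, and the job is handed in when it is done.

Besides the shell and the picture viewer there is one more tool, called after ">>>" in YAML: its name, and indented under it one key for each argument. drive_tool: Moves the arm, as the interface text tells. Its arguments: {"type":"object","properties":{"steps":{"type":"array","items":{"type":"number","minimum":-1,"maximum":1}},"gripper":{"type":"number"},"newtons":{"type":"number"}},"required":["steps"]}

```bash
ls; mkdir -p pics; python3 - <<'E'
from cell import r
import cv2
print(r.observe(), r.grip_point_offset)
for n in ("scene","top","wrist"):
    c=r.calibration(n); print(n,c)
    im=r.capture(n); cv2.imwrite(f"pics/{n}0.png",im[:,:,::-1])
E
```

```text
pics
{'t': 0.0, 'qpos': array([-1.21698495e+00,  4.23856550e-01,  1.63067997e+00, -3.91505817e-05,
        1.08857106e+00, -1.90401709e-02]), 'dq': array([-0.00027867, -0.0006136 , -0.00077509,  0.00055579,  0.00050024,
        0.00028827]), 'effort': array([-6.59855559e-04, -5.44623649e+01, -2.73664874e+01,  6.42961124e-02,
        2.27381196e-02, -1.19952456e-04]), 'eef_pos': array([ 0.22747161, -0.58154896,  0.22189582]), 'orientation': array([-3.13775884,  1.569281  ,  1.94749987]), 'wrist_force': array([0.64410311, 0.24858309, 0.85846247]), 'torque': array([0.05244136, 0.01208358, 0.04568288]), 'grip_width': 0.08781585736359422} 0.0187
scene {'fx': 482.52859822485664, 'fy': 482.52859822485664, 'cx': 313.24696550926484, 'cy': 242.0225107080264, 'xyz': array([0.25784632, 0.66161204, 0.73530318]), 'rotation': array([ 7.83210416e-01,  2.91688296e-04, -2.50870189e+00])}
top {'fx': 545.8813833350147, 'fy': 545.8813833350147, 'cx': 327.04929988899426, 'cy': 245.3585552067461, 'xyz': array([0.4113941 , 0.13212453, 1.10744492]), 'rotation': array([ 0.23086437, -0.00287973, -1.71224351])}
wrist {'fx': 371.64829954431775, 'fy': 371.64829954431775, 'cx': 319.54886485977016, 'cy': 241.63709480163027, 'xyz': array([ 0.29978036, -0.55470131,  0.38402828]), 'rotation': array([-0.28769116,  0.00189722, -1.19888721])}
```

View pics/scene0.png

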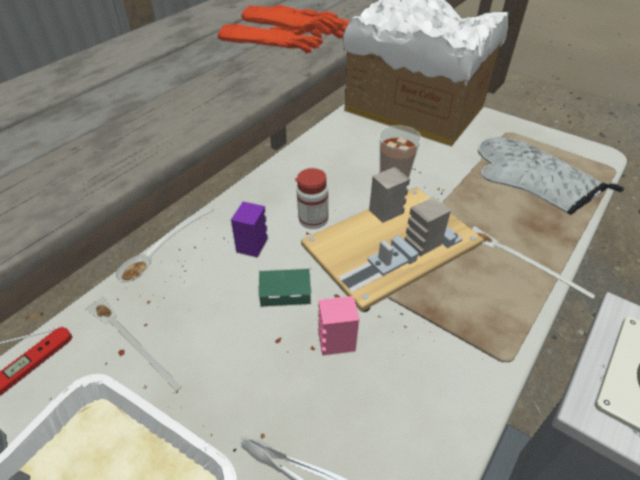

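View pics/top0.png

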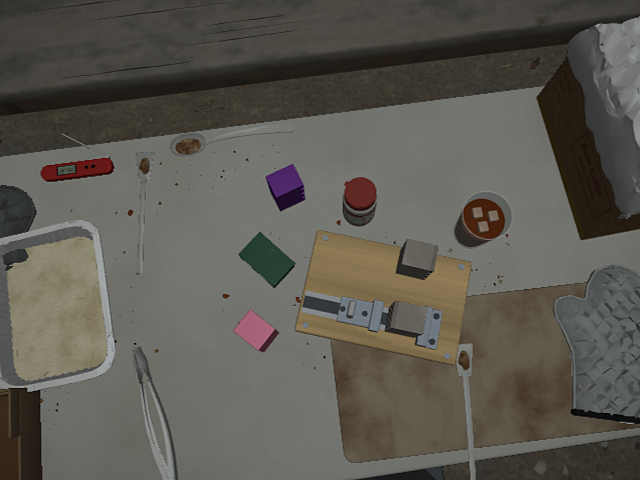

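View pics/wrist0.png

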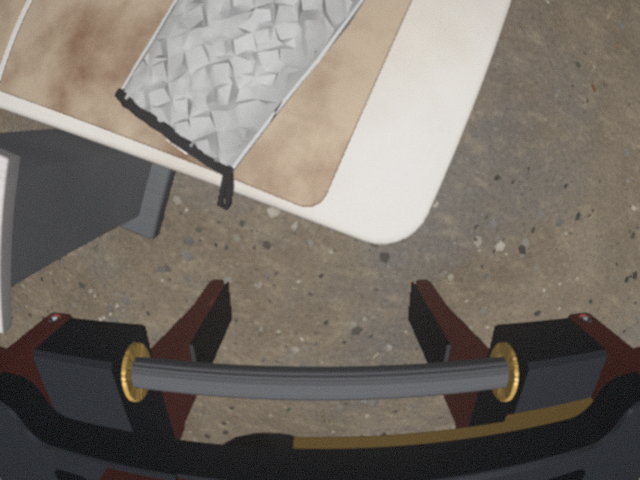

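The clamp is at about (385,315) in the top view, with the clamp block at (408,318) and the spare at (418,258). The pink block at (256,330) and the purple one at (286,187) are look-alikes. Next I'll enlarge the view and measure the board.

```bash
cat > h.py <<'E'
import numpy as np, cv2
from scipy.spatial.transform import Rotation as Ro
from cell import r
def K(c): return c['fx'],c['fy'],c['cx'],c['cy']
def ray(c,u,v):
    fx,fy,cx,cy=K(c); d=np.array([(u-cx)/fx,-(v-cy)/fy,-1.0])
    return Ro.from_euler('xyz',c['rotation']).as_matrix()@d
def onz(c,u,v,z):
    d=ray(c,u,v); o=np.array(c['xyz']); return o+d*(z-o[2])/d[2]
def proj(c,p):
    q=Ro.from_euler('xyz',c['rotation']).as_matrix().T@(np.array(p)-c['xyz'])
    fx,fy,cx,cy=K(c); return cx+fx*q[0]/-q[2], cy-fy*q[1]/-q[2]
E
python3 - <<'E'
from h import *
im=cv2.imread('pics/top0.png'); hsv=cv2.cvtColor(im,cv2.COLOR_BGR2HSV)
print(hsv[260,340],hsv[350,320],hsv[400,400])
m=cv2.inRange(hsv,(10,70,120),(30,255,255)); m[:225]=0;m[370:]=0;m[:,:285]=0;m[:,480:]=0
m=cv2.morphologyEx(m,cv2.MORPH_OPEN,np.ones((3,3)))
cnt=max(cv2.findContours(m,cv2.RETR_EXTERNAL,cv2.CHAIN_APPROX_SIMPLE)[0],key=cv2.contourArea)
hull=cv2.convexHull(cnt); c=r.calibration('top')
W=np.array([onz(c,u,v,0.032)[:2] for u,v in hull[:,0].astype(float)+0.0],np.float32)
rect=cv2.minAreaRect(W); print(rect); print(cv2.boxPoints(rect))
cv2.imwrite('pics/topcrop.png',cv2.resize(im[215:375,280:490],None,fx=3.7,fy=3.7,interpolation=cv2.INTER_CUBIC))
s=cv2.imread('pics/scene0.png')
cv2.imwrite('pics/scenecrop.png',cv2.resize(s[120:315,290:500],None,fx=3,fy=3,interpolation=cv2.INTER_CUBIC))
E
```

```text
[ 19 102 138] [ 40  13 118] [20 57 99]
((0.5819959044456482, -0.01791432499885559), (0.31505438685417175, 0.12628106772899628), 69.49665832519531)
[[ 0.46767944 -0.14334671]
 [ 0.5859608  -0.18757817]
 [ 0.69631237  0.10751806]
 [ 0.578031    0.15174952]]
```

View pics/topcrop.png

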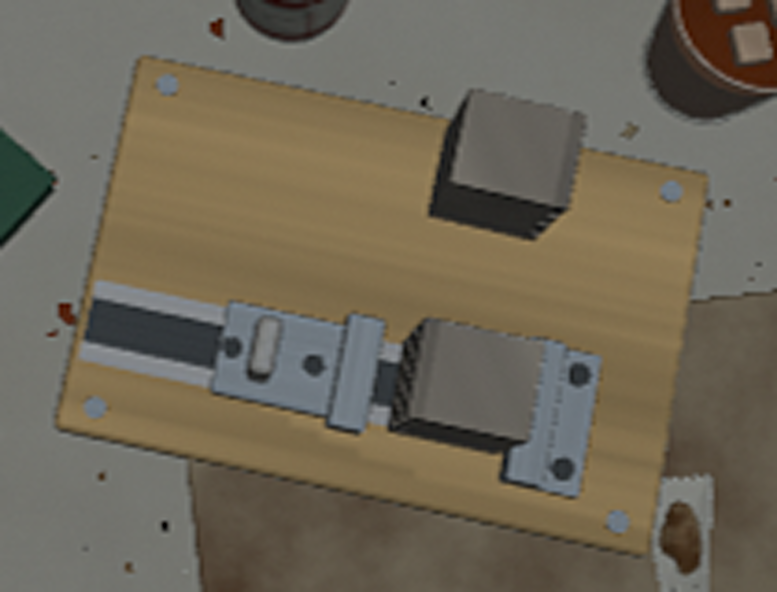

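View pics/scenecrop.png

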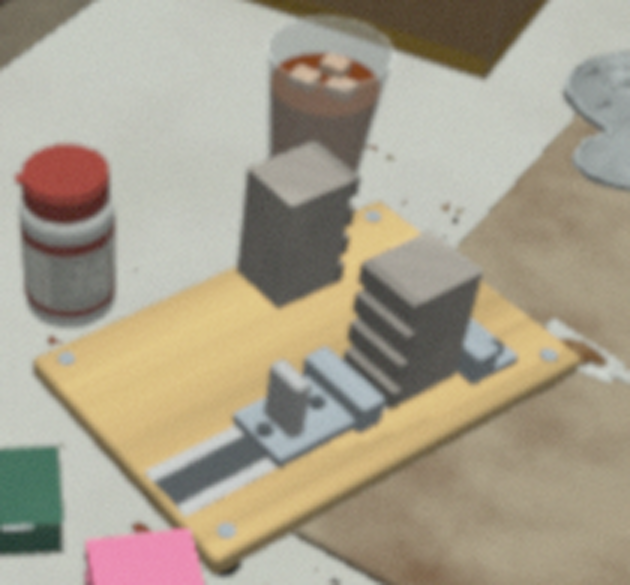

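The clamp block's grooves face the sliding jaw (crop, left edge at (405,390)), so it is block_a. The spare at (520,150) has its grooves the other way. Next is the board frame, from the corners and screws.

```bash
cat > b.py <<'E'
from h import *
c=r.calibration('top')
def P(x,y,z): # topcrop px
    return onz(c,280+x/3.7-0.36,215+y/3.7-0.36,z)
TL,TR,BR,BL=[P(*p,0.032) for p in [(140,57),(707,173),(648,555),(57,428)]]
print(np.linalg.norm(TL-TR),np.linalg.norm(BL-BR),np.linalg.norm(TL-BL),np.linalg.norm(TR-BR))
# board y: from fixed (right) to sliding (left); x: towards spare (up)
L=[(-.06,-.16),(-.06,.16),(.15,.16),(.15,-.16)]; Wd=[BR,BL,TL,TR]
A=np.array(L);B=np.array([w[:2] for w in Wd]); am,bm=A.mean(0),B.mean(0)
H=(A-am).T@(B-bm);U,S,V=np.linalg.svd(H);R=V.T@np.diag([1,np.linalg.det(V.T@U.T)])@U.T
t=bm-R@am; yaw=np.arctan2(R[1,0],R[0,0])
print('origin',t,'yaw',yaw,np.degrees(yaw)); print((B-t)@R)
def loc(p): return (p[:2]-t)@R
for n,p,z in [('tab top centre',(262,345),.088),('jaw face top edge a',(385,322),.0565),('jaw face top b',(366,432),.0565)]:
    print(n,loc(P(*p,z)))
print('block top',[loc(P(*p,.127)).round(4) for p in [(428,322),(545,342),(527,440),(412,428)]])
print('spare top',[loc(P(*p,.127)).round(4) for p in [(473,92),(584,117),(565,205),(452,180)]])
print('jawfix',[loc(P(*p,.057)).round(4) for p in [(505,478),(570,345)]])
E
python3 b.py
```

```text
0.31526166840834036 0.31536823605629094 0.20694686296715417 0.2074113810656012
origin [0.50220681 0.01106865] yaw -0.3499550904163024 -20.050949699973252
[[-0.05867715 -0.15764061]
 [-0.05850194  0.15772758]
 [ 0.14844487  0.15758728]
 [ 0.14873423 -0.15767425]]
tab top centre [-9.23539075e-05  6.17034111e-02]
jaw face top edge a [0.02891184 0.00060808]
jaw face top b [-0.02904618 -0.00025851]
block top [array([ 0.0228, -0.0144]), array([ 0.025 , -0.0718]), array([-0.0233, -0.0711]), array([-0.0291, -0.016 ])]
spare top [array([ 0.141 , -0.0158]), array([ 0.1399, -0.0722]), array([ 0.0939, -0.0702]), array([ 0.0947, -0.0134])]
jawfix [array([-0.0373, -0.0743]), array([ 0.037 , -0.0958])]
```

```bash
cat > g.py <<'E'
from h import *
T=np.array([0.5022,0.0111]); Y=-0.35
ex=np.array([np.cos(Y),np.sin(Y),0]); ey=np.array([-np.sin(Y),np.cos(Y),0])
def st():
    o=r.observe(); Rt=Ro.from_euler('xyz',o['orientation']).as_matrix()
    p=o['eef_pos']; d=p-np.array([*T,0])
    print('t',round(o['t'],2),'board TCP',(d@ex).round(4),(d@ey).round(4),'z-bed',(p[2]-.032).round(4),'w',round(o['grip_width'],4),'F',np.round(o['wrist_force'],1),'M',np.round(o['torque'],2))
    print(' toolx',Rt[:,0].round(3),'y.board',(Rt[:,1]@ex).round(3),(Rt[:,1]@ey).round(3),'z.board',(Rt[:,2]@ex).round(3),(Rt[:,2]@ey).round(3),'q',o['qpos'].round(2))
    return o,Rt,p
def go(bx,by,zb,spin=True):
    """TCP goal in board xy and height over bed"""
    o,Rt,p=st(); g=np.array([*T,.032+zb])+0; g=g+bx*ex+by*ey
    s=(Rt.T@(g-p))/.15
    a=np.arctan2(Rt[:,2]@ey,Rt[:,2]@ex)  # angle of z in board
    a=(a+np.pi/2)%np.pi-np.pi/2
    # rotation about tool x (down): positive spin -> decreases angle seen from above
    print(' shift frac',s.round(3),'spin frac',(a/np.radians(120)).round(4), 'alt',((a-np.sign(a)*np.pi)/np.radians(120)).round(3))
E
python3 -c "
from g import *
go(0,.0615,.18); go(0,.0615,.0213)"
```

```text
t 0.15 board TCP -0.0548 -0.651 z-bed 0.1901 w 0.0881 F [-0.7 -0.3 -0.5] M [ 0.04 -0.01  0.04]
 toolx [-0.     0.001 -1.   ] y.board 0.75 0.661 z.board 0.661 -0.75 q [-1.22  0.42  1.63  0.    1.09 -0.02]
 shift frac [ 0.071  3.416 -3.321] spin frac -0.4049 alt 1.095
t 0.15 board TCP -0.0548 -0.651 z-bed 0.1901 w 0.0881 F [-0.7 -0.3 -0.5] M [ 0.04 -0.01  0.04]
 toolx [-0.     0.001 -1.   ] y.board 0.75 0.661 z.board 0.661 -0.75 q [-1.22  0.42  1.63  0.    1.09 -0.02]
 shift frac [ 1.129  3.416 -3.32 ] spin frac -0.4049 alt 1.095
```

>>> drive_tool:
  steps: [0.0,0.98,-0.95,-0.405,0.0,0.98,-0.95,-0.405,0.0,0.98,-0.95,-0.405,0.0,0.98,-0.95,-0.405,0.0,0.98,-0.95,-0.405,0.0,0.98,-0.95,-0.405,0.0,0.98,-0.95,-0.405,0.0,0.98,-0.95,-0.405]
  gripper: 0

```text
t: 0.82
eef_pos: [0.313, -0.395, 0.2227]
orientation: [-2.865, 1.571, 3.074]
wrist_force: [-0.1, -0.1, -0.1]
grip_width: 0.0879
```

```bash
python3 -c "
from g import *
go(0,.0615,.18)"
```

```text
t 0.82 board TCP -0.0385 -0.4464 z-bed 0.1907 w 0.0879 F [-0.1 -0.1 -0.1] M [-0.06 -0.04 -0.04]
 toolx [-0.  0. -1.] y.board -0.005 1.0 z.board 1.0 0.005 q [-0.92  0.25  1.89 -0.    1.   -0.58]
 shift frac [0.071 3.384 0.274] spin frac 0.0025 alt -1.497
```

>>> drive_tool:
  steps: [0.0,1,0.13,0.0025,0.0,1,0.13,0.0025,0.0,1,0.13,0.0025,0.0,1,0.13,0.0025]

```text
t: 1.15
eef_pos: [0.3828, -0.2594, 0.2225]
orientation: [2.165, 1.57, 1.805]
wrist_force: [-0.0, -0.9, -0.8]
grip_width: 0.0878
```

>>> drive_tool:
  steps: [0.0,1,0.13,0,0.0,1,0.13,0,0.0,1,0.13,0,0.0,1,0.13,0]

```text
t: 1.48
eef_pos: [0.4539, -0.1253, 0.2227]
orientation: [1.159, 1.57, 0.801]
wrist_force: [0.9, -0.0, -1.1]
grip_width: 0.0882
```

>>> drive_tool:
  steps: [0.0,1,0,0,0.0,1,0,0,0.0,1,0,0,0.0,1,0,0]

```text
t: 1.82
eef_pos: [0.5061, 0.0158, 0.2227]
orientation: [1.112, 1.57, 0.754]
wrist_force: [1.4, 0.2, -0.0]
grip_width: 0.0878
```

```bash
python3 -c "
from g import *
go(0,.0615,.0213)"
```

```text
t 1.82 board TCP 0.0021 0.0057 z-bed 0.1907 w 0.0878 F [ 1.4  0.2 -0. ] M [-0.05 -0.05  0.  ]
 toolx [ 0.001  0.001 -1.   ] y.board 0.008 1.0 z.board 1.0 -0.008 q [0.01 0.25 1.89 0.   1.   0.36]
 shift frac [ 1.13   0.371 -0.017] spin frac -0.0038 alt 1.496
```

>>> drive_tool:
  steps: [0.0,0.37,-0.015,-0.004,0.0,0.37,-0.015,-0.004,0.3,0.37,-0.015,-0.004,0.55,0.37,-0.015,-0.004,0.8,0.37,-0.015,-0.004,0.95,0.37,-0.015,-0.004,0.95,0.37,-0.015,-0.004]

```text
t: 2.4
eef_pos: [0.5186, 0.0649, 0.0756]
orientation: [-2.681, 1.562, -3.031]
wrist_force: [-1.2, 0.1, 0.3]
grip_width: 0.0876
```

```bash
python3 -c "
from g import *
go(0,.0615,.0213)
im=r.capture('top');cv2.imwrite('pics/t1.png',cv2.resize(im[215:375,280:490,::-1],None,fx=3.7,fy=3.7))
im=r.capture('wrist');cv2.imwrite('pics/w1.png',im[:,:,::-1])"
```

```text
t 2.4 board TCP -0.0031 0.0561 z-bed 0.0436 w 0.0876 F [-1.2  0.1  0.3] M [-0.07  0.04 -0.05]
 toolx [-0.009 -0.001 -1.   ] y.board -0.0 1.0 z.board 1.0 0.0 q [ 0.1   0.5   1.94 -0.    0.71  0.45]
 shift frac [0.148 0.036 0.022] spin frac 0.0001 alt -1.5
```

View pics/w1.png

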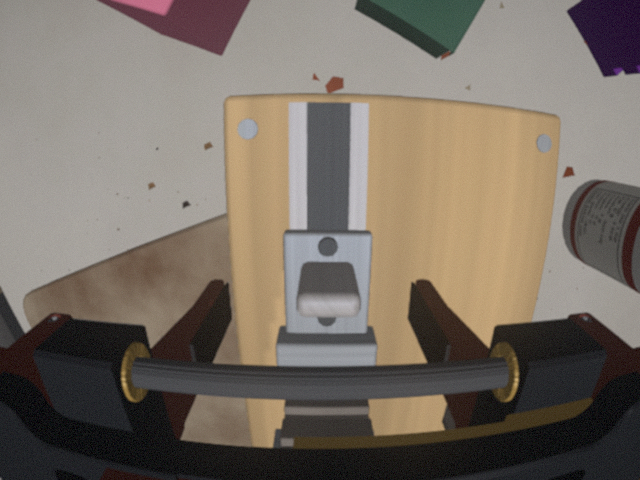

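>>> drive_tool:
  steps: [0.148,0.03,0.01,0,0.148,0.03,0.01,0,0.148,0.03,0.01,0]

```text
t: 2.75
eef_pos: [0.5257, 0.0694, 0.0593]
orientation: [0.436, 1.57, 0.088]
wrist_force: [0.2, 0.0, 1.1]
grip_width: 0.0878
```

```bash
python3 -c "
from g import *
go(0,.0615,.0213)"
```

```text
t 2.75 board TCP 0.0021 0.0628 z-bed 0.0273 w 0.0878 F [0.2 0.  1.1] M [-0.02 -0.05 -0.01]
 toolx [ 0.001  0.    -1.   ] y.board -0.003 1.0 z.board 1.0 0.003 q [ 0.11  0.54  1.93 -0.    0.67  0.46]
 shift frac [ 0.04  -0.009 -0.014] spin frac 0.0012 alt -1.499
```

>>> drive_tool:
  steps: [0,0,0,0,0,0,0,0,0,0,0,0,0,0,0,0,0,0,0,0,0,0,0,0,0,0,0,0,0,0,0,0]
  gripper: 255
  newtons: 25

```text
t: 3.42
eef_pos: [0.5251, 0.0695, 0.058]
orientation: [-2.611, 1.571, -2.957]
wrist_force: [0.2, 0.1, -0.8]
grip_width: 0.0381
```

```bash
python3 -c "
from g import *
go(0,.1,.0213)"
```

```text
t 3.42 board TCP 0.0014 0.0627 z-bed 0.026 w 0.0381 F [ 0.2  0.1 -0.8] M [-0.06 -0.03  0.01]
 toolx [-0. -0. -1.] y.board -0.003 1.0 z.board 1.0 0.003 q [ 0.11  0.54  1.93 -0.    0.67  0.46]
 shift frac [ 0.031  0.249 -0.009] spin frac 0.0016 alt -1.498
```

>>> drive_tool:
  steps: [0,0,0,0,0,0,0,0,0,0,0,0,0,0.05,0,0,0,0.12,0,0,0,0.19,0,0,0,0.26,0,0,0,0.26,0,0,0,0.26,0,0,0,0.26,0,0]

```text
t: 4.25
eef_pos: [0.54, 0.1067, 0.058]
orientation: [0.595, 1.568, 0.248]
wrist_force: [6.9, 0.7, -5.8]
grip_width: 0.0297
```

```bash
python3 -c "
from g import *
go(0,-0.03,.2)"
```

```text
t 4.25 board TCP 0.0028 0.1028 z-bed 0.026 w 0.0297 F [ 6.9  0.7 -5.8] M [ 0.14 -0.79 -0.1 ]
 toolx [ 0.003  0.001 -1.   ] y.board -0.003 1.0 z.board 1.0 0.003 q [0.17 0.56 1.89 0.   0.69 0.52]
 shift frac [-1.161 -0.883 -0.018] spin frac 0.0015 alt -1.498
```

>>> drive_tool:
  steps: [0,0,0,0,0,0,0,0,0,0,0,0,0,0,0,0,-0.3,0,0,0,-0.6,0,0,0,-0.9,0,0,0,-0.9,-0.4,0,0,-0.9,-0.9,0,0,-0.9,-0.9,0,0,-0.9,-0.9,0,0,-0.9,-0.9,0,0]
  gripper: 0

```text
t: 5.25
eef_pos: [0.4912, -0.0229, 0.1933]
orientation: [-2.286, 1.57, -2.636]
wrist_force: [0.2, 0.2, -0.4]
grip_width: 0.088
```

```bash
python3 -c "
from g import *
go(0,-0.03,.04)
im=r.capture('top');cv2.imwrite('pics/t2.png',cv2.resize(im[215:375,280:490,::-1],None,fx=3.7,fy=3.7))
im=r.capture('scene');cv2.imwrite('pics/s2.png',cv2.resize(im[120:315,290:500,::-1],None,fx=3,fy=3))"
```

```text
t 5.25 board TCP 0.0014 -0.0357 z-bed 0.1613 w 0.088 F [ 0.2  0.2 -0.4] M [-0.02 -0.05  0.01]
 toolx [-0. -0. -1.] y.board 0.0 1.0 z.board 1.0 -0.0 q [-0.07  0.27  1.94 -0.    0.93  0.28]
 shift frac [ 0.808  0.038 -0.009] spin frac -0.0001 alt 1.5
```

View pics/t2.png

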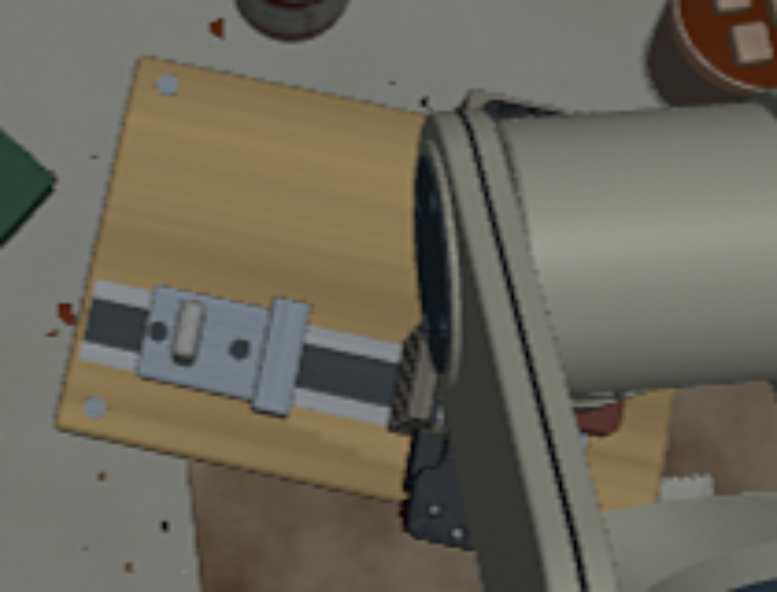

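View pics/s2.png

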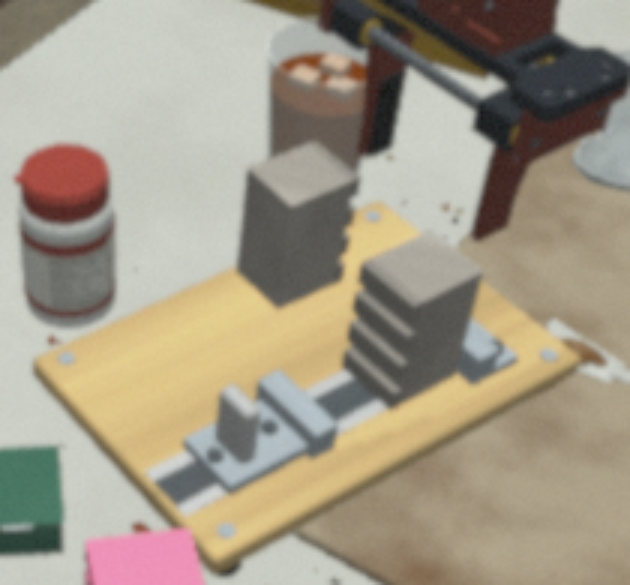

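>>> drive_tool:
  steps: [0,0.045,-0.012,0,0.25,0.045,-0.012,0,0.5,0.045,-0.012,0,0.7,0.045,-0.012,0,0.85,0.045,-0.012,0,0.895,0.045,-0.012,0,0.895,0.045,-0.012,0,0.895,0.045,-0.012,0]

```text
t: 6.02
eef_pos: [0.4936, -0.0128, 0.0589]
orientation: [2.767, 1.571, 2.422]
wrist_force: [-0.3, -0.2, 0.1]
grip_width: 0.088
```

```bash
python3 -c "
from g import *
go(0,-0.029,.027)
im=r.capture('scene');cv2.imwrite('pics/s3.png',cv2.resize(im[120:315,290:500,::-1],None,fx=3,fy=3))"
```

```text
t 6.02 board TCP 0.0001 -0.0254 z-bed 0.0269 w 0.088 F [-0.3 -0.2  0.1] M [-0.02 -0.01  0.03]
 toolx [-0.  0. -1.] y.board -0.005 1.0 z.board 1.0 0.005 q [-0.05  0.5   2.01  0.    0.63  0.29]
 shift frac [-0.    -0.024 -0.001] spin frac 0.0022 alt -1.498
```

View pics/s3.png

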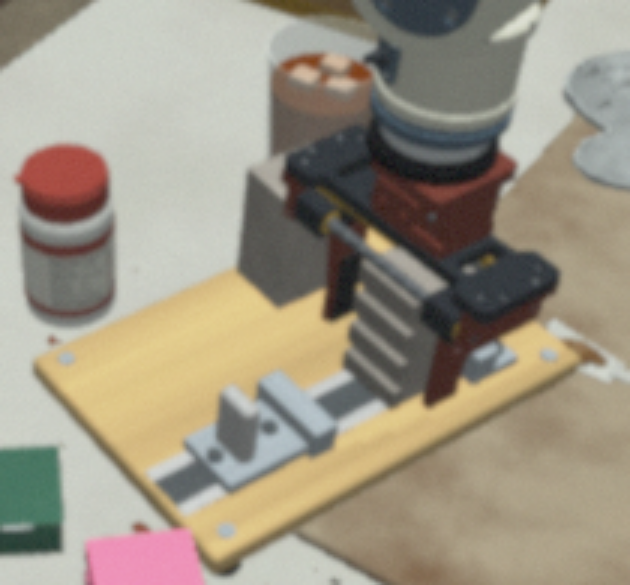

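>>> drive_tool:
  steps: [0,-0.022,0,0.002,0,-0.022,0,0.002,0,-0.022,0,0.002,0,-0.022,0,0.002,0,-0.022,0,0.002,0,-0.022,0,0.002,0,-0.022,0,0.002,0,-0.022,0,0.002,0,-0.022,0,0.002,0,-0.022,0,0.002]
  gripper: 255
  newtons: 30

```text
t: 6.9
eef_pos: [0.4925, -0.0171, 0.0591]
orientation: [0.212, 1.57, -0.139]
wrist_force: [1.9, -2.1, 5.2]
grip_width: 0.05
```

```bash
python3 -c "
from g import *
go(0,0,.07)"
```

```text
t 6.9 board TCP 0.0005 -0.0298 z-bed 0.0271 w 0.05 F [ 1.9 -2.1  5.2] M [-0.19 -0.1  -0.03]
 toolx [ 0.001 -0.    -1.   ] y.board 0.001 1.0 z.board 1.0 -0.001 q [-0.06  0.5   2.01 -0.    0.63  0.29]
 shift frac [-0.286  0.199 -0.003] spin frac -0.0004 alt 1.5
```

>>> drive_tool:
  steps: [-0.07,0,0,0,-0.14,0,0,0,-0.21,0.03,0,0,-0.28,0.065,0,0,-0.3,0.065,0,0,-0.3,0.065,0,0,-0.3,0.065,0,0]

```text
t: 7.48
eef_pos: [0.4952, -0.0077, 0.104]
orientation: [0.246, 1.57, -0.104]
wrist_force: [-0.6, 0.6, -3.1]
grip_width: 0.05
```

```bash
cat > s.py <<'E'
from g import *
import sys
go(0,-.02,.0665)
im=r.capture('scene');cv2.imwrite(f'pics/{sys.argv[1]}.png',cv2.resize(im[120:315,290:500,::-1],None,fx=3,fy=3))
E
python3 s.py s4
```

```text
t 7.48 board TCP -0.0002 -0.02 z-bed 0.072 w 0.05 F [-0.6  0.6 -3.1] M [-0.01 -0.01 -0.02]
 toolx [ 0. -0. -1.] y.board 0.0 1.0 z.board 1.0 -0.0 q [-0.04  0.42  1.99 -0.    0.73  0.31]
 shift frac [0.037 0.    0.001] spin frac -0.0002 alt 1.5
```

View pics/s4.png

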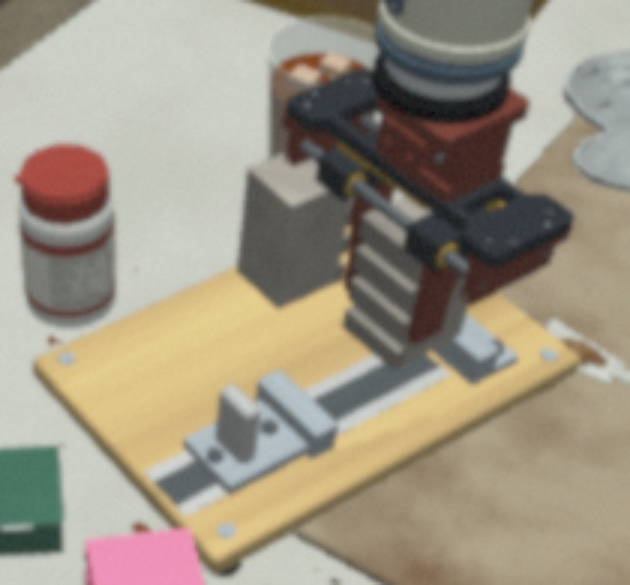

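>>> drive_tool:
  steps: [0.037,0,0,0,0.037,0,0,0,0.037,0,0,0,0.037,0,0,0,0.037,0,0,0]
  newtons: 14

```text
t: 7.95
eef_pos: [0.4951, -0.0078, 0.0979]
orientation: [-2.888, 1.57, 3.045]
wrist_force: [1.1, -0.6, -2.7]
grip_width: 0.0503
```

```bash
python3 s.py s5
```

```text
t 7.95 board TCP -0.0002 -0.0202 z-bed 0.0659 w 0.0503 F [ 1.1 -0.6 -2.7] M [ 0.01 -0.06  0.  ]
 toolx [-0.001  0.    -1.   ] y.board 0.001 1.0 z.board 1.0 -0.001 q [-0.04  0.43  1.99  0.    0.72  0.31]
 shift frac [-0.004  0.001  0.001] spin frac -0.0004 alt 1.5
```

View pics/s5.png

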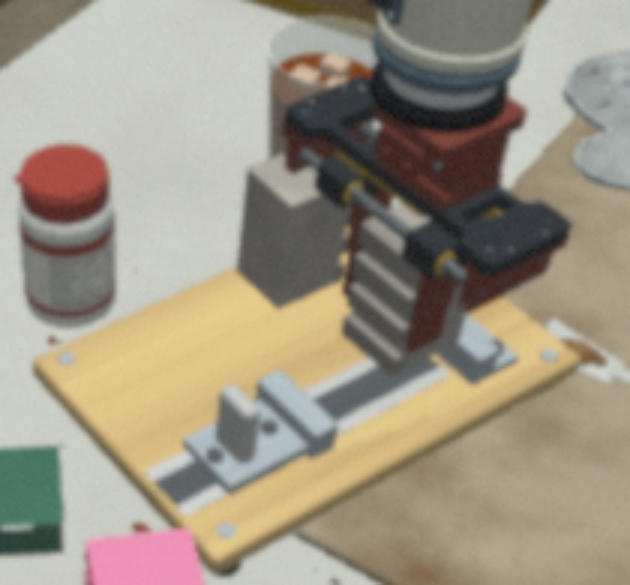

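Still standing, with the plain side perhaps slightly sagged. I'll lower the grip further.

>>> drive_tool:
  steps: [0,0,0,0,0,0,0,0,0,0,0,0,0,0,0,0,0,0,0,0]
  newtons: 8

```text
t: 8.42
eef_pos: [0.4953, -0.0078, 0.0982]
orientation: [0.464, 1.571, 0.113]
wrist_force: [0.6, 0.6, -3.6]
grip_width: 0.0503
```

```bash
python3 s.py s6
```

```text
t 8.42 board TCP -0.0 -0.0201 z-bed 0.0662 w 0.0503 F [ 0.6  0.6 -3.6] M [-0.04 -0.11 -0.06]
 toolx [ 0.  0. -1.] y.board 0.001 1.0 z.board 1.0 -0.001 q [-0.04  0.43  1.99  0.    0.72  0.31]
 shift frac [-0.002  0.001  0.   ] spin frac -0.0004 alt 1.5
```

View pics/s6.png

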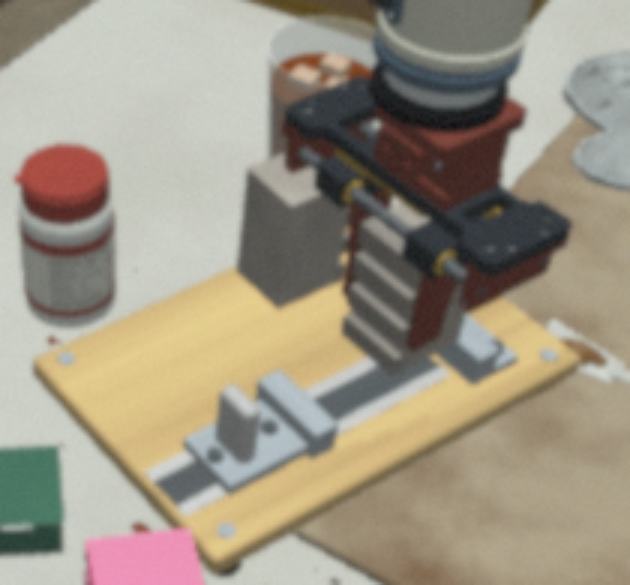

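>>> drive_tool:
  steps: [0,0,0,0,0,0,0,0,0,0,0,0,0,0,0,0]
  newtons: 5.5

```text
t: 8.8
eef_pos: [0.4952, -0.0078, 0.0982]
orientation: [-2.912, 1.571, 3.021]
wrist_force: [0.4, -0.8, -3.1]
grip_width: 0.0499
```

```bash
python3 s.py s7
```

```text
t 8.8 board TCP -0.0001 -0.0201 z-bed 0.0662 w 0.0499 F [ 0.4 -0.8 -3.1] M [-0.   -0.06 -0.02]
 toolx [-0.  0. -1.] y.board 0.001 1.0 z.board 1.0 -0.001 q [-0.04  0.43  1.99  0.    0.72  0.31]
 shift frac [-0.002  0.001  0.   ] spin frac -0.0004 alt 1.5
```

View pics/s7.png

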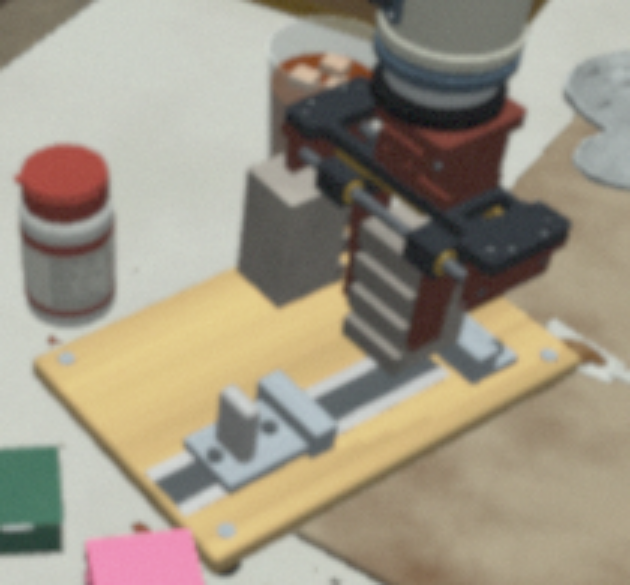

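>>> drive_tool:
  steps: [0,0,0,0,0,0,0,0,0,0,0,0,0,0,0,0]
  newtons: 4

```text
t: 9.18
eef_pos: [0.4953, -0.0078, 0.0982]
orientation: [-2.823, 1.571, 3.11]
wrist_force: [0.4, 0.1, -2.8]
grip_width: 0.0502
```

```bash
python3 s.py s8
```

```text
t 9.18 board TCP -0.0 -0.0201 z-bed 0.0662 w 0.0502 F [ 0.4  0.1 -2.8] M [-0.02 -0.08  0.06]
 toolx [-0.  0. -1.] y.board 0.001 1.0 z.board 1.0 -0.001 q [-0.04  0.43  1.99 -0.    0.72  0.31]
 shift frac [-0.002  0.001  0.   ] spin frac -0.0004 alt 1.5
```

View pics/s8.png

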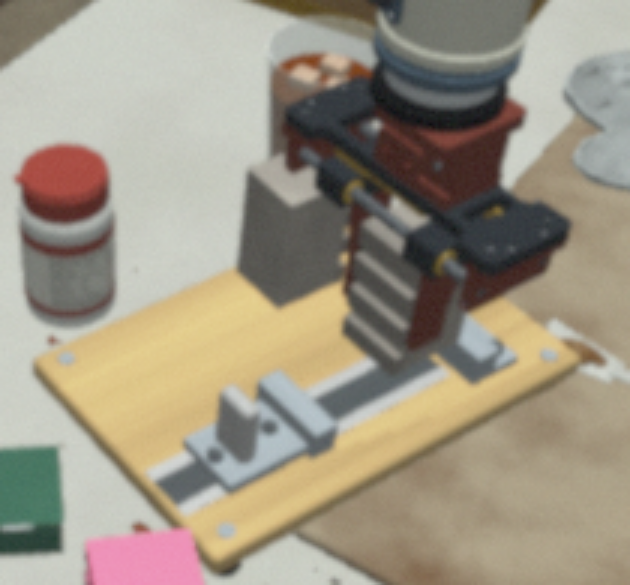

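Gravity alone doesn't rotate the block, since pad friction is high. I'll hook the lower end of its plain face on the fixed jaw's top edge and swing the grasp point in an arc round that edge.

>>> drive_tool:
  steps: [0.08,0,0,0,0.166,0,0,0,0.166,-0.03,0,0,0.166,-0.059,0,0,0.14,-0.083,0,0,0.117,-0.107,0,0,0.095,-0.131,0,0,0.076,-0.16,0,0,0.059,-0.19,0,0,0.044,-0.217,0,0,0.044,-0.217,0,0,0.044,-0.217,0,0]
  newtons: 8

```text
t: 10.23
eef_pos: [0.484, -0.0388, 0.0918]
orientation: [-0.73, 1.57, -1.081]
wrist_force: [0.3, 0.7, -2.7]
grip_width: 0.0501
```

```bash
python3 s.py s9
```

```text
t 10.23 board TCP -0.0 -0.0531 z-bed 0.0598 w 0.0501 F [ 0.3  0.7 -2.7] M [ 0.04 -0.02  0.01]
 toolx [ 0. -0. -1.] y.board 0.001 1.0 z.board 1.0 -0.001 q [-0.1   0.43  2.02 -0.    0.69  0.25]
 shift frac [-0.045  0.221 -0.   ] spin frac -0.0006 alt 1.499
```

View pics/s9.png

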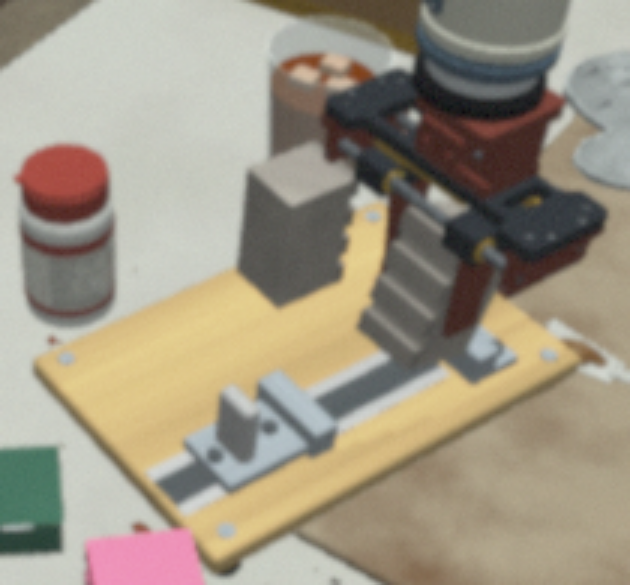

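The block is rotating, now about 25°. I'll continue the arc.

>>> drive_tool:
  steps: [-0.01,-0.03,0,0,-0.02,-0.065,0,0,-0.025,-0.097,0,0,-0.028,-0.13,0,0,-0.028,-0.165,0,0,-0.026,-0.198,0,0,-0.018,-0.23,0,0,-0.01,-0.265,0,0,0,-0.295,0,0,0.014,-0.326,0,0,0.03,-0.355,0,0,0.03,-0.355,0,0,0.03,-0.355,0,0]

```text
t: 11.37
eef_pos: [0.4652, -0.0887, 0.0866]
orientation: [-2.767, 1.57, -3.118]
wrist_force: [-0.3, -0.6, -2.7]
grip_width: 0.0501
```

```bash
python3 s.py s10
```

```text
t 11.37 board TCP -0.0005 -0.1064 z-bed 0.0546 w 0.0501 F [-0.3 -0.6 -2.7] M [-0.08 -0.03 -0.08]
 toolx [-0.001 -0.    -1.   ] y.board 0.001 1.0 z.board 1.0 -0.001 q [-0.21  0.43  2.04 -0.    0.67  0.14]
 shift frac [-0.08   0.576  0.003] spin frac -0.0005 alt 1.499
```

View pics/s10.png

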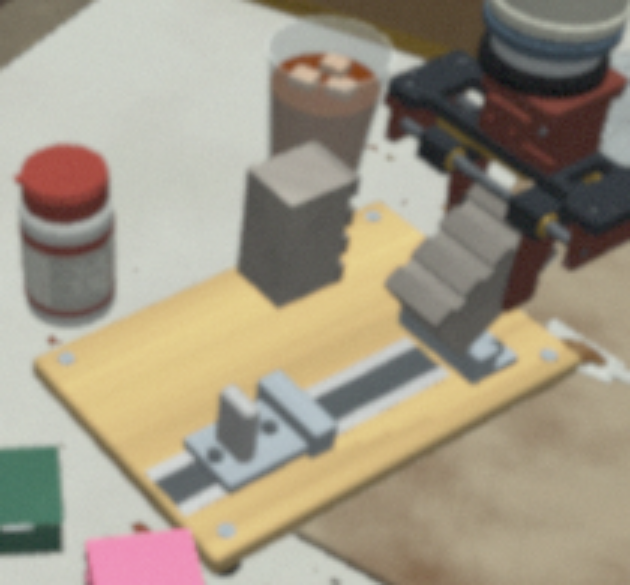

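>>> drive_tool:
  steps: [-0.1,0,0,0,-0.2,0,0,0,-0.2,0.2,0,0,-0.2,0.4,0,0,-0.2,0.6,0,0,-0.2,0.77,0,0,-0.2,0.77,0,0,-0.2,0.77,0,0]

```text
t: 12.08
eef_pos: [0.5052, 0.0212, 0.1167]
orientation: [-2.467, 1.57, -2.814]
wrist_force: [-0.1, -0.7, -2.8]
grip_width: 0.0499
```

```bash
python3 s.py s11
```

```text
t 12.08 board TCP -0.0006 0.0105 z-bed 0.0847 w 0.0499 F [-0.1 -0.7 -2.8] M [-0.07 -0.01 -0.  ]
 toolx [-0.001 -0.    -1.   ] y.board -0.002 1.0 z.board 1.0 0.002 q [ 0.02  0.41  1.96 -0.    0.77  0.37]
 shift frac [ 0.121 -0.203  0.004] spin frac 0.0011 alt -1.499
```

View pics/s11.png

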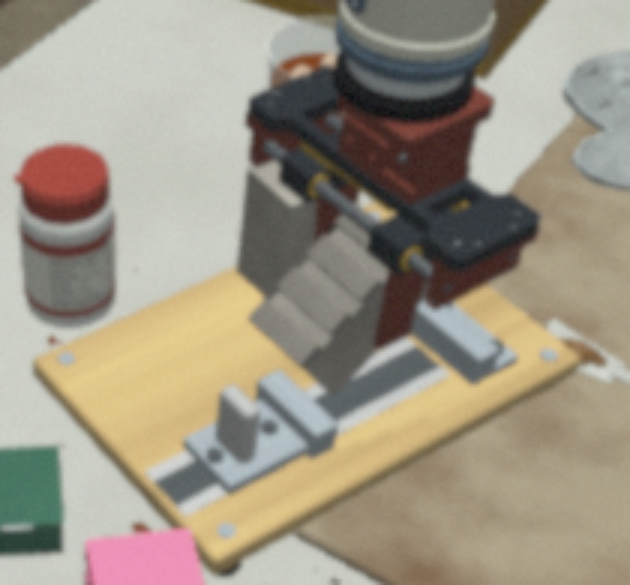

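```bash
cat > th.py <<'E'
from g import *
o,Rt,p=st(); c=r.calibration('scene'); d=p-np.array([*T,0]); bx,by,bz=d@ex,d@ey,p[2]+r.grip_point_offset
def W(x,y,z): return np.array([*T,0])+x*ex+y*ey+np.array([0,0,z])
import sys
e=-.002
for th in map(float,sys.argv[1:]):
    a=np.radians(th)
    # block coords: X toward grooves (+y at th=0), Z up ; relative pinch
    def pt(x,X,Z):
        X-= .016; Z-=e
        return W(x,by+X*np.cos(a)-Z*np.sin(a),bz+X*np.sin(a)+Z*np.cos(a))
    for n,q in [('grB far',(.025,.03,-.0475)),('grB near',(-.025,.03,-.0475)),('plB near',(-.025,-.03,-.0475)),('grT near',(-.025,.03,.0475))]:
        u,v=proj(c,pt(*q)); print(th,n,round((u-290)*3),round((v-120)*3))
E
python3 th.py 45 55 65
```

```text
t 12.13 board TCP -0.0008 0.0096 z-bed 0.0846 w 0.0499 F [-1.1 -0.6 -2.9] M [-0.07 -0.01  0.01]
 toolx [-0.002 -0.    -1.   ] y.board -0.001 1.0 z.board 1.0 0.001 q [ 0.02  0.41  1.96 -0.    0.77  0.37]
45.0 grB far 279 319
45.0 grB near 332 366
45.0 plB near 374 387
45.0 grT near 432 241
55.0 grB far 276 312
55.0 grB near 329 359
55.0 plB near 361 393
55.0 grT near 440 243
65.0 grB far 275 303
65.0 grB near 328 351
65.0 plB near 348 397
65.0 grT near 446 247
```

```bash
python3 - <<'E'
import cv2
im=cv2.imread('pics/s11.png'); cv2.imwrite('pics/s11b.png',cv2.resize(im[180:420,220:460],None,fx=2.5,fy=2.5,interpolation=cv2.INTER_CUBIC))
E
```

```text
(no output)
```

View pics/s11b.png

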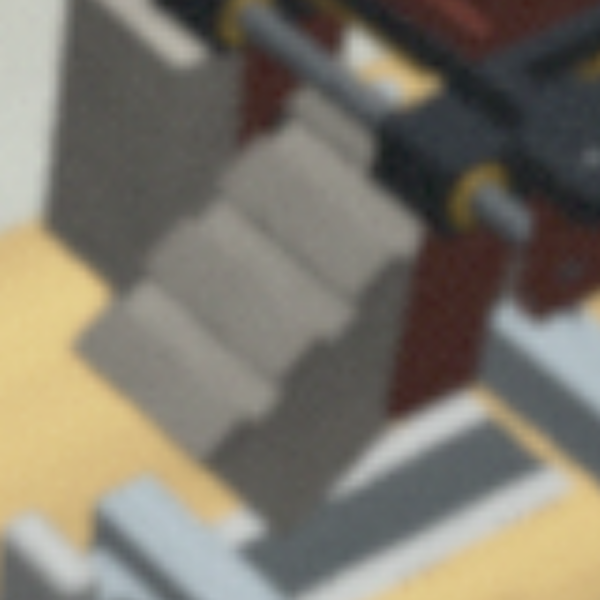

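```bash
cat > fit.py <<'E'
from g import *
from scipy.optimize import least_squares
o,Rt,p=st(); c=r.calibration('scene'); d=p-np.array([*T,0]); by,bz=d@ey,p[2]+r.grip_point_offset
def W(x,y,z): return np.array([*T,0])+x*ex+y*ey+np.array([0,0,z])
def cp(q): u,v=proj(c,q); return np.array([(u-290)*3,(v-120)*3])
print('check fixed jaw inner top near/far', cp(W(-.038,-.075,.057)),cp(W(.038,-.075,.057)),'board corner',cp(W(-.06,.16,.032)))
def fit(obs):
    def pts(v):
        a=v[0]
        return [W(x,v[1]+X*np.cos(a)-Z*np.sin(a),v[2]+X*np.sin(a)+Z*np.cos(a)) for x,X,Z in obs]
    def f(v): return np.concatenate([cp(q)-obs[k] for q,k in zip(pts(v),obs)])
    s=least_squares(f,[.9,by,bz]); a,y,z=s.x
    print('theta',np.degrees(a).round(1),'centre y,z-bed',y.round(4),(z-.032).round(4),'res',np.abs(s.fun).max().round(1))
    dy,dz=by-y,bz-z
    print('pinch rel block X,Z',(dy*np.cos(a)+dz*np.sin(a)).round(4),(-dy*np.sin(a)+dz*np.cos(a)).round(4))
    lo=min((y+X*np.cos(a)-Z*np.sin(a),z-.032+X*np.sin(a)+Z*np.cos(a))[1] for X in(-.03,.03) for Z in(-.0475,.0475)); print('lowest over bed',round(lo,4))
if __name__=='__main__':
    fit({(.025,.03,-.0475):(252,318),(-.025,.03,-.0475):(303,365),(-.025,-.03,-.0475):(334,394)})
E
python3 fit.py
```

```text
t 12.13 board TCP -0.0008 0.0096 z-bed 0.0846 w 0.0499 F [-1.1 -0.6 -2.9] M [-0.07 -0.01  0.01]
 toolx [-0.002 -0.    -1.   ] y.board -0.001 1.0 z.board 1.0 0.001 q [ 0.02  0.41  1.96 -0.    0.77  0.37]
check fixed jaw inner top near/far [479.13159787 362.04319267] [400.1870946  297.64158682] board corner [215.86319337 565.71090721]
theta 54.0 centre y,z-bed 0.0207 0.1001 res 3.1
pinch rel block X,Z -0.0039 0.0109
lowest over bed 0.0479
```

>>> drive_tool:
  steps: [0.1,-0.097,-0.05,0,0.2,-0.097,-0.05,0,0.28,-0.097,-0.05,0,0.309,-0.097,-0.05,0,0.326,-0.116,-0.05,0,0.344,-0.135,-0.05,0,0.36,-0.153,-0.05,0,0.376,-0.172,-0.05,0,0.393,-0.19,-0.05,0,0.412,-0.205,-0.05,0,0.432,-0.222,-0.05,0,0.451,-0.237,-0.05,0,0.451,-0.237,-0.05,0,0.451,-0.237,-0.05,0]

```text
t: 13.3
eef_pos: [0.4862, -0.0107, 0.0491]
orientation: [2.735, 1.571, 2.384]
wrist_force: [-0.5, -0.7, -3.1]
grip_width: 0.05
```

```bash
python3 s.py s12
```

```text
t 13.3 board TCP -0.0075 -0.026 z-bed 0.0171 w 0.05 F [-0.5 -0.7 -3.1] M [-0.08 -0.04 -0.  ]
 toolx [-0.  0. -1.] y.board 0.001 1.0 z.board 1.0 -0.001 q [-0.05  0.51  2.03  0.    0.6   0.3 ]
 shift frac [-0.33  0.04  0.05] spin frac -0.0006 alt 1.499
```

View pics/s12.png

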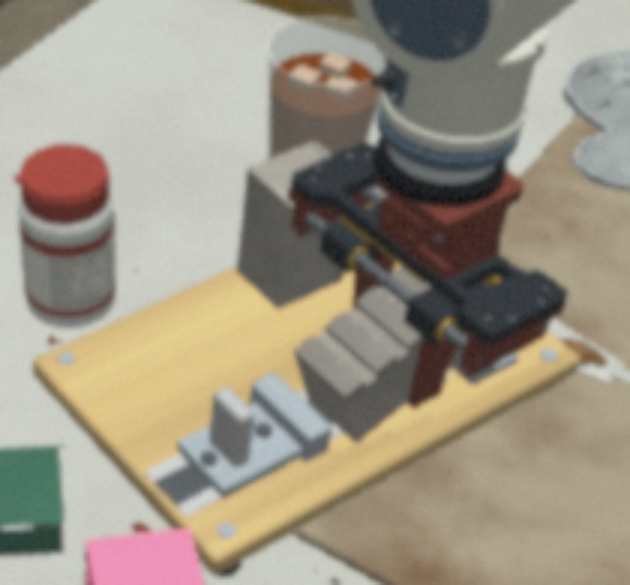

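```bash
python3 - <<'E'
import cv2
im=cv2.imread('pics/s12.png'); cv2.imwrite('pics/s12b.png',cv2.resize(im[250:460,220:460],None,fx=2.5,fy=2.5,interpolation=cv2.INTER_CUBIC))
E
```

```text
(no output)
```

View pics/s12b.png

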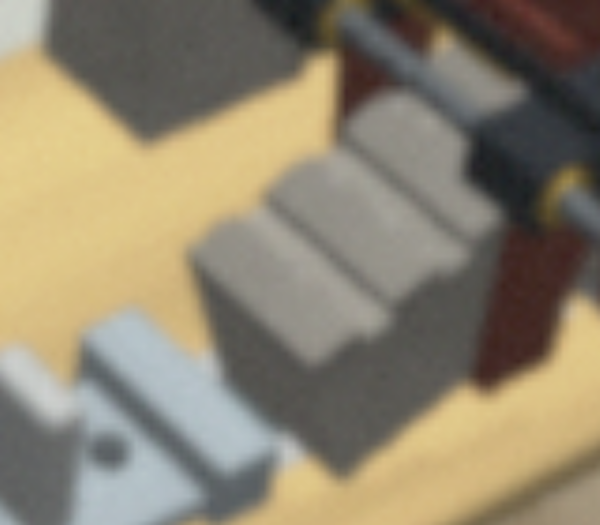

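```bash
python3 -c "
from fit import *
fit({(.0175,.03,-.0475):(297,351),(-.0325,.03,-.0475):(346,395),(-.0325,-.03,-.0475):(357,440)})
for x in (-.03,.03):
  for y in (.04,.045): print(x,y,cp(W(x,y,.0565)))"
```

```text
t 13.35 board TCP -0.0076 -0.0259 z-bed 0.0171 w 0.0504 F [-0.4  0.6 -2.7] M [-0.1  -0.06  0.01]
 toolx [-0.  0. -1.] y.board 0.001 1.0 z.board 1.0 -0.001 q [-0.05  0.51  2.03  0.    0.6   0.3 ]
check fixed jaw inner top near/far [479.13159787 362.04319267] [400.1870946  297.64158682] board corner [215.86319337 565.71090721]
theta 69.9 centre y,z-bed -0.0134 0.044 res 2.6
pinch rel block X,Z -0.012 0.009
lowest over bed -0.0005
-0.03 0.04 [339.31886596 426.16661088]
-0.03 0.045 [333.33140474 429.3954282 ]
0.03 0.04 [278.93330064 370.33163217]
0.03 0.045 [273.04326958 373.3265121 ]
```

>>> drive_tool:
  steps: [-0.03,0,0,0,-0.03,0.053,0,0,0,0.053,0,0,0.015,0.044,0,0,0.03,0.035,0,0,0.045,0.026,0,0,0.06,0.017,0,0,0.06,0.017,0,0,0.06,0.017,0,0]

```text
t: 14.1
eef_pos: [0.4866, -0.0084, 0.0401]
orientation: [-2.887, 1.57, 3.045]
wrist_force: [0.6, -0.2, -1.9]
grip_width: 0.0497
```

```bash
python3 s.py s13;  python3 - <<'E'
import cv2
im=cv2.imread('pics/s13.png'); cv2.imwrite('pics/s13b.png',cv2.resize(im[230:470,220:500],None,fx=2.5,fy=2.5,interpolation=cv2.INTER_CUBIC))
E
```

```text
t 14.1 board TCP -0.008 -0.0237 z-bed 0.0081 w 0.0497 F [ 0.6 -0.2 -1.9] M [-0.02 -0.17 -0.07]
 toolx [-0.001  0.    -1.   ] y.board 0.001 1.0 z.board 1.0 -0.001 q [-0.04  0.53  2.03  0.    0.58  0.31]
 shift frac [-0.389  0.025  0.053] spin frac -0.0006 alt 1.499
```

View pics/s13b.png

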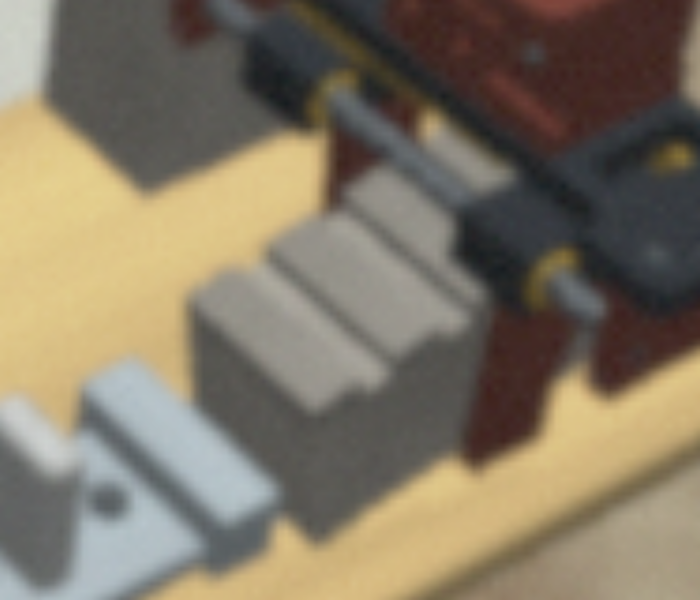

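>>> drive_tool:
  steps: [0,0,0,0,0,0,0,0,0,0,0,0,0,0,0,0,0,0,0,0,0,0,0,0,-0.1,0,0.05,0,-0.3,0,0.05,0,-0.6,0,0.05,0,-0.9,0,0.05,0,-0.9,0.2,0.05,0,-0.9,0.5,0.05,0,-0.9,0.5,0.05,0]
  gripper: 0

```text
t: 15.23
eef_pos: [0.5229, 0.0635, 0.1775]
orientation: [0.66, 1.565, 0.311]
wrist_force: [-0.2, 0.3, 0.2]
grip_width: 0.0879
```

```bash
python3 s.py s14; python3 -c "
from h import *
im=r.capture('top');cv2.imwrite('pics/t14.png',cv2.resize(im[215:375,280:490,::-1],None,fx=3.7,fy=3.7))"
```

```text
t 15.23 board TCP 0.0015 0.0563 z-bed 0.1455 w 0.0879 F [-0.2  0.3  0.2] M [-0.   -0.02  0.03]
 toolx [ 0.006  0.002 -1.   ] y.board -0.001 1.0 z.board 1.0 0.001 q [0.1  0.34 1.89 0.   0.91 0.45]
 shift frac [ 0.524 -0.511 -0.013] spin frac 0.0004 alt -1.5
```

View pics/s14.png

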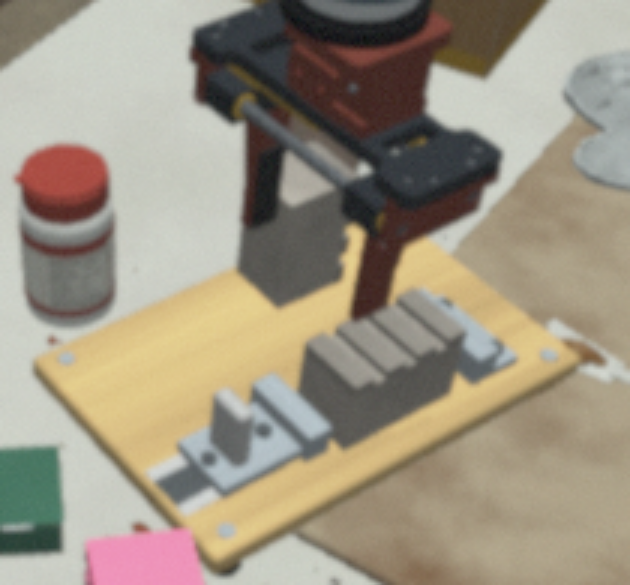

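View pics/t14.png

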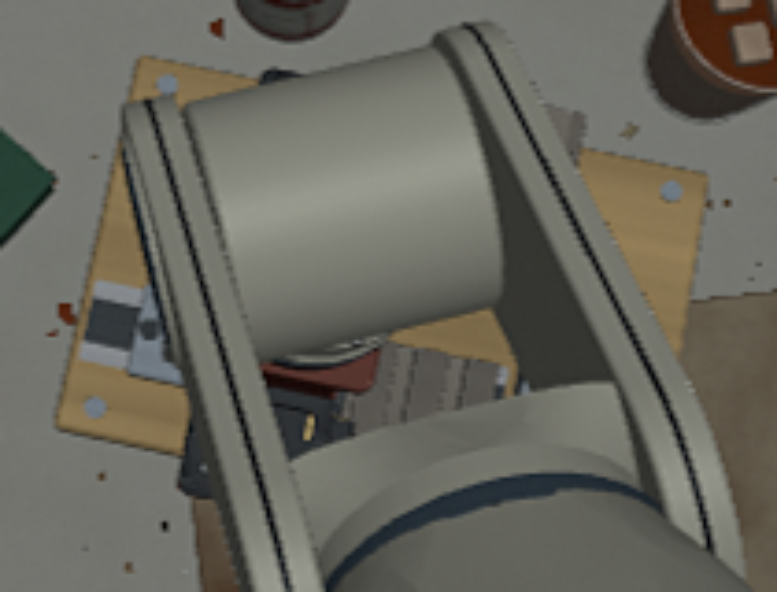

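The block lies flat with its grooves up. Next is the tab position.

```bash
python3 - <<'E'
from g import *
c=r.calibration('scene'); 
for u,v in [(235,400)]:
    q=onz(c,290+u/3,120+v/3,.088); d=q-np.array([*T,0]); print(d@ex,d@ey)
# jaw front top edge ends
for u,v in [(328,424),(272,377)]:
    q=onz(c,290+u/3,120+v/3,.0565); d=q-np.array([*T,0]); print('jaw',d@ex,d@ey)
im=cv2.imread('pics/s14.png'); cv2.imwrite('pics/s14b.png',cv2.resize(im[350:500,160:400],None,fx=3,fy=3,interpolation=cv2.INTER_CUBIC))
go(0,.105,.1); go(0,.105,.023)
E
```

```text
0.0026734390971476832 0.10160544895613496
jaw -0.02458581389579554 0.04475119186860446
jaw 0.027747673965577046 0.04772794691640308
t 15.33 board TCP -0.0003 0.0527 z-bed 0.1435 w 0.0878 F [ 0.5 -0.4 -0.3] M [-0.08  0.01  0.03]
 toolx [ 0. -0. -1.] y.board -0.002 1.0 z.board 1.0 0.002 q [ 0.09  0.34  1.89 -0.    0.91  0.44]
 shift frac [0.29  0.349 0.002] spin frac 0.001 alt -1.499
t 15.33 board TCP -0.0003 0.0527 z-bed 0.1435 w 0.0878 F [ 0.5 -0.4 -0.3] M [-0.08  0.01  0.03]
 toolx [ 0. -0. -1.] y.board -0.002 1.0 z.board 1.0 0.002 q [ 0.09  0.34  1.89 -0.    0.91  0.44]
 shift frac [0.803 0.349 0.002] spin frac 0.001 alt -1.499
```

View pics/s14b.png

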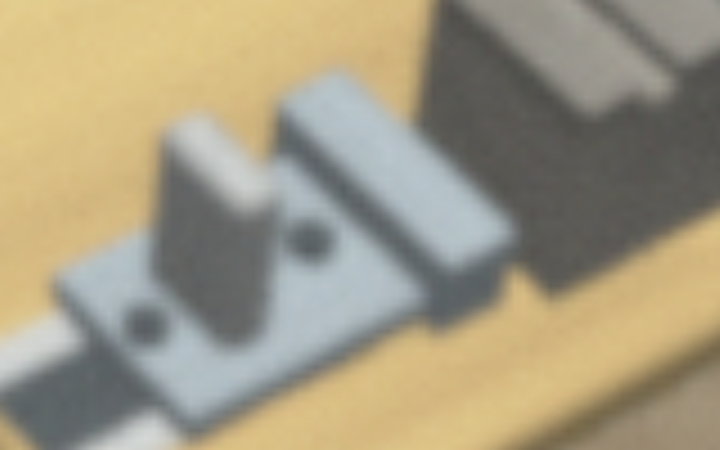

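>>> drive_tool:
  steps: [0,0.17,0,0,0,0.335,0,0,0,0.335,0,0,0.25,0.335,0,0,0.5,0.335,0,0,0.7,0.335,0,0,0.8,0.335,0,0,0.8,0.335,0,0,0.8,0.335,0,0]

```text
t: 16.08
eef_pos: [0.5358, 0.1054, 0.0545]
orientation: [-2.564, 1.567, -2.916]
wrist_force: [0.2, 0.4, 0.3]
grip_width: 0.0878
```

```bash
python3 s.py s15
```

```text
t 16.08 board TCP -0.0007 0.1001 z-bed 0.0225 w 0.0878 F [0.2 0.4 0.3] M [ 0.02 -0.02 -0.05]
 toolx [-0.003 -0.001 -1.   ] y.board 0.002 1.0 z.board 1.0 -0.002 q [ 0.17  0.56  1.89 -0.    0.69  0.52]
 shift frac [-0.292 -0.801  0.005] spin frac -0.0008 alt 1.499
```

View pics/s15.png

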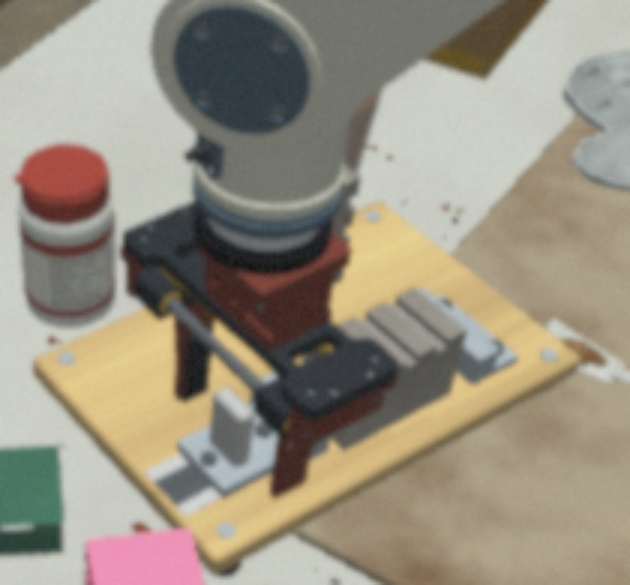

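>>> drive_tool:
  steps: [0,0.015,0,0,0,0.015,0,0,0,0.015,0,0,0,0.015,0,0,0,0.015,0,0,0,0.015,0,0,0,0.015,0,0,0,0.015,0,0,0,0.015,0,0,0,0.015,0,0,0,0.015,0,0,0,0.015,0,0,0,-0.02,0,0,0,-0.05,0,0,0,-0.08,0,0,0,-0.08,0,0]
  gripper: 255
  newtons: 30

```text
t: 17.47
eef_pos: [0.5358, 0.0951, 0.0556]
orientation: [0.42, 1.566, 0.069]
wrist_force: [9.3, -3.1, -7.2]
grip_width: 0.03
```

```bash
python3 s.py s16
```

```text
t 17.47 board TCP 0.0027 0.0904 z-bed 0.0236 w 0.03 F [ 9.3 -3.1 -7.2] M [-0.42 -1.03 -0.06]
 toolx [ 0.005  0.    -1.   ] y.board 0.001 1.0 z.board 1.0 -0.001 q [ 0.15  0.56  1.9  -0.    0.68  0.51]
 shift frac [-0.287 -0.735 -0.016] spin frac -0.0006 alt 1.499
```

View pics/s16.png

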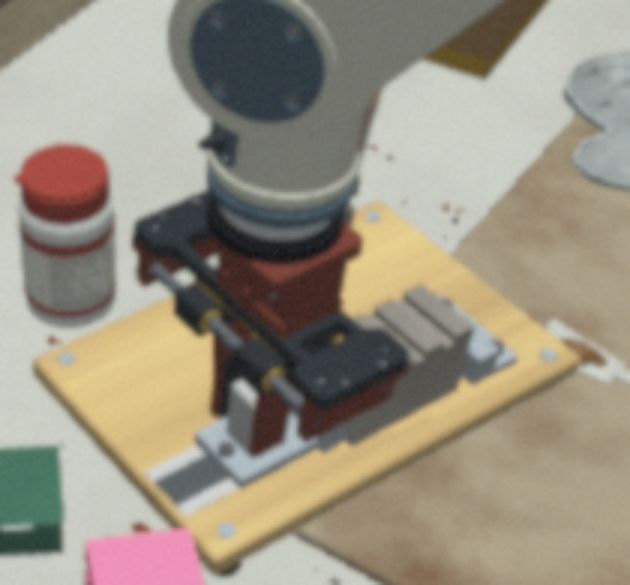

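>>> drive_tool:
  steps: [0,-0.02,0,0,0,-0.04,0,0,0,-0.06,0,0,0,-0.06,0,0,0,-0.06,0,0]

```text
t: 17.93
eef_pos: [0.5328, 0.087, 0.0556]
orientation: [0.427, 1.566, 0.076]
wrist_force: [9.0, -2.8, -6.9]
grip_width: 0.0298
```

>>> drive_tool:
  steps: [0,-0.01,0,0,0,-0.02,0,0,0,-0.02,0,0,0,-0.02,0,0]

```text
t: 18.27
eef_pos: [0.532, 0.0849, 0.0556]
orientation: [0.584, 1.565, 0.233]
wrist_force: [9.1, 4.0, -8.4]
grip_width: 0.0299
```

```bash
python3 s.py s17
```

```text
t 18.27 board TCP 0.0027 0.0796 z-bed 0.0236 w 0.0299 F [ 9.1  4.  -8.4] M [ 0.62 -1.04 -0.04]
 toolx [ 0.006  0.001 -1.   ] y.board 0.001 1.0 z.board 1.0 -0.001 q [0.14 0.55 1.92 0.   0.67 0.49]
 shift frac [-0.288 -0.663 -0.016] spin frac -0.0006 alt 1.499
```

View pics/s17.png

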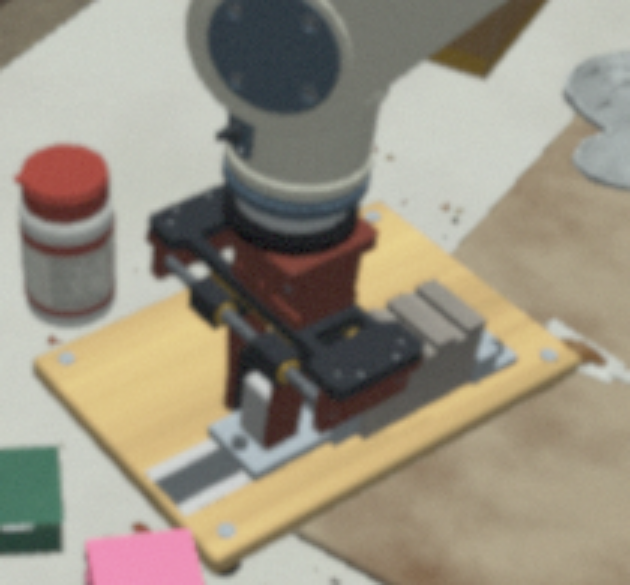

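>>> drive_tool:
  steps: [0,-0.01,0,0,0,-0.02,0,0,0,-0.02,0,0,0,-0.02,0,0]

```text
t: 18.65
eef_pos: [0.5319, 0.0844, 0.0558]
orientation: [0.841, 1.562, 0.49]
wrist_force: [11.4, 19.6, -11.6]
grip_width: 0.0301
```

```bash
python3 -c "
from g import *
st()"
```

```text
t 18.65 board TCP 0.0028 0.0791 z-bed 0.0238 w 0.0301 F [ 11.4  19.6 -11.6] M [ 2.97 -1.32  0.1 ]
 toolx [ 0.008  0.004 -1.   ] y.board 0.002 1.0 z.board 1.0 -0.002 q [0.13 0.55 1.92 0.01 0.67 0.48]
```

Contact: the force rose to 20 N with almost no motion. I'll ease off slightly, release and back out.

>>> drive_tool:
  steps: [0,0.007,0,0,0,0.012,0,0,0,0.012,0,0]

```text
t: 18.9
eef_pos: [0.5319, 0.0845, 0.0557]
orientation: [0.641, 1.564, 0.289]
wrist_force: [9.7, 6.2, -9.8]
grip_width: 0.0299
```

>>> drive_tool:
  steps: [0,0,0,0,0,0,0,0,0,0,0,0,0,0,0,0,0,0,0,0,-0.2,0,0,0,-0.5,0,0,0,-0.8,0,0,0,-1,0,0,0,-1,0.3,0,0,-1,0.7,-0.3,0,-1,1,-0.6,0,-1,1,-0.9,0,-1,1,-0.9,0,-1,1,-0.9,0]
  gripper: 0

```text
t: 20.15
eef_pos: [0.4496, 0.273, 0.2052]
orientation: [-2.842, 1.569, 3.093]
wrist_force: [-0.0, 0.3, -0.9]
grip_width: 0.0877
```

>>> drive_tool:
  steps: [0,0.5,-0.8,0,0,0.5,-0.8,0,0,0.5,-0.8,0,0,0.5,-0.8,0,0,0.5,-0.8,0]

```text
t: 20.57
eef_pos: [0.3646, 0.3841, 0.2055]
orientation: [2.282, 1.57, 1.935]
wrist_force: [-0.1, 0.5, 0.5]
grip_width: 0.0876
```

```bash
python3 s.py s18; python3 -c "
from h import *
im=r.capture('top');cv2.imwrite('pics/t18.png',cv2.resize(im[215:375,280:490,::-1],None,fx=3.7,fy=3.7,interpolation=cv2.INTER_CUBIC))"
```

```text
t 20.57 board TCP -0.2571 0.3032 z-bed 0.1735 w 0.0876 F [-0.1  0.5  0.5] M [-0.06 -0.03 -0.03]
 toolx [-0.  0. -1.] y.board -0.003 1.0 z.board 1.0 0.003 q [0.79 0.31 1.85 0.   0.98 1.14]
 shift frac [ 0.712 -2.16   1.708] spin frac 0.0014 alt -1.499
```

View pics/s18.png

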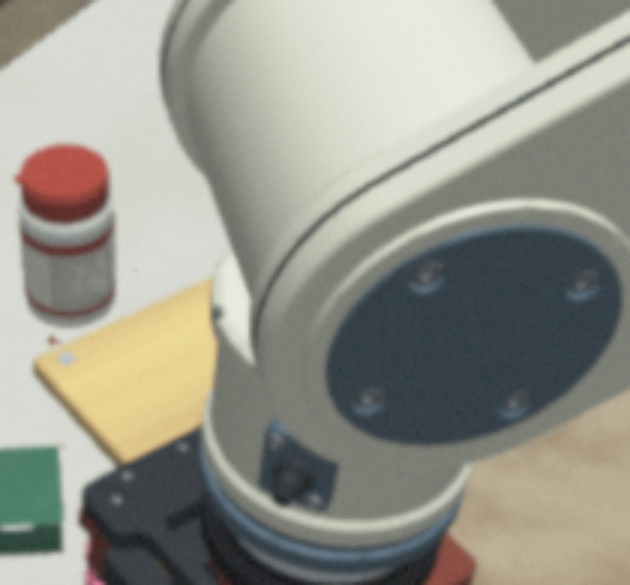

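View pics/t18.png

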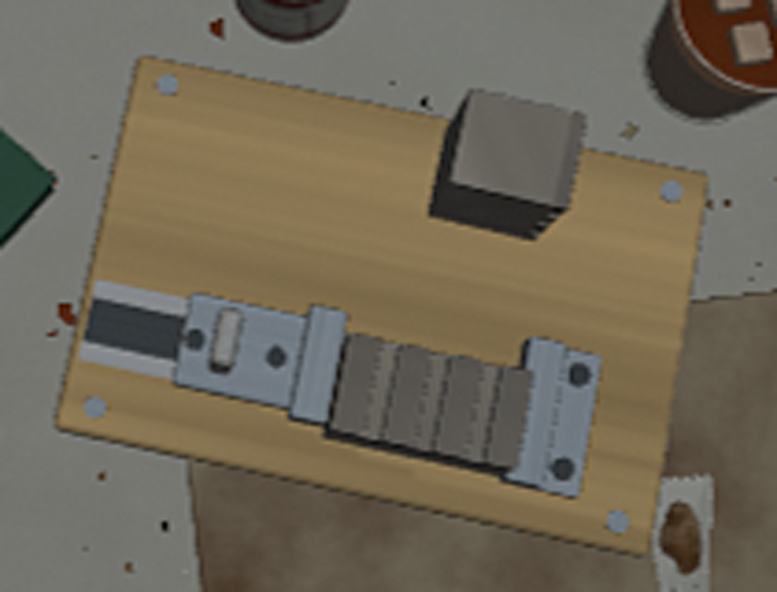

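```bash
sed -n '1,19p' b.py > b2.py; cat >> b2.py <<'E'
print('block',[loc(P(*p,.092)).round(4) for p in [(348,335),(532,369),(519,467),(331,430)]])
print('jaw',[loc(P(*p,.0565)).round(4) for p in [(347,312),(328,422)]],'tab',loc(P(228,335,.088)).round(4))
E
python3 b2.py | tail -2
```

```text
block [array([0.0133, 0.0204]), array([ 0.0157, -0.0732]), array([-0.0335, -0.075 ]), array([-0.035 ,  0.0198])]
jaw [array([0.0299, 0.021 ]), array([-0.0281,  0.0199])] tab [0.0013 0.0795]
```

```bash
python3 -c "
from cell import r
r.job_done(); print(r.observe()['t'])"
```

```text
the job is handed in; nothing more can be done
the job is handed in; nothing more can be done
```

The block from the clamp (block_a) now lies flat between the jaws, grooves up, held against the fixed jaw. I handed the job in at about 20.6 s; it reports no verdict.

**What I did:**
- I opened the jaw by its tab to a gap of about 115 mm and lifted the block out.
- The tool can't tilt, and the block would not swing in a light grip. I turned it by hooking its plain face on the fixed jaw's top edge, then pressing its lower edge on the bed.
- I let go with the block still about 10° short of flat, and it dropped level.
- I slid the jaw back until the push reached about 20 N with almost no movement, then released and backed the arm away.

**Last checks, from the top picture:**

| Check | Result |
|---|---|
| Block position along the clamp | y about -74.5 to +20 mm, against the fixed jaw at -75 |
| Jaw face | y about +20 mm, so the gap is about 95.5 mm |
| Off the centre line | about 10 mm (limit 20) |
| Skew | about 1 to 2° (limit 4) |
| Spare block | looks unmoved |
| Shaker, cup and tin | what shows of them looks unmoved |
| Robot contact | force back to about zero, arm clear of the clamp |

**What went less well:**
- The block slid about 20 mm in the grip while turning.
- It ended up 10 mm off the centre line, mostly because I moved it about 8 mm off to keep the gripper clear of the spare block.
- The sliding jaw moved outward a few millimetres while the block was being laid down.
- The arm blocked the last scene picture, so the final check rests on the top camera alone.

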